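# Hold the new guide rail to its fence for screwing down

### The arm

A 6-joint arm with a two-finger parallel gripper is mounted at the origin on the work surface. World frame = base frame: x ahead of the robot, y to its left, z up, the work surface at z = 0. Lengths are in mm, angles in rad, forces in N, time in s.
With the tool pointing down it reaches from about 275 to 750 mm from the base axis. Payload 10.2 kg.
Tool frame: the origin (TCP) lies midway between the tips of the shut fingers; the grasp point (between the pads) lies 19 mm behind it; z points along the fingers, y is the line along which they close (so a half turn about z gives the same grasp; the last joint's range is limited). The gripper opens to 85 mm and grips with 20 to 120 N. Pads are 22 mm wide; open, the fingers measure 114 mm over their backs; the gripper's body (76 mm by 85 mm) begins 54 mm behind the grasp point. The pads swing forward as they close: fully open they stand 13 mm farther back than shut.
Start: joints at [-1.395, 0.313, 1.498, -0, 1.331, -0.223], TCP at [203.852, -483.813, 231.294] pointing down, gripper open.
Joint ranges: [-2.94, 2.94], [-0.97, 2.17], [0.19, 2.56], [-1.23, 4.37], [0.02, 3.11], [-2.88, 2.88]. Speed limits (rad/s): [2.39, 2.39, 3.01, 3.14, 3.14, 3.14].

### API

Orientations are given as a unit quaternion [w, x, y, z].
In Python, from rig import ctrl gives the robot as it stands.
- The arm moves only by the tool send_rows, never from a script. Its argument "targets" is a list of rows, each an object with "offset": the shift along the world's x, y, z in cm, a list of three; "spin": the turn about the world's z in rad. A call has 1 to 8 rows; each row is the pose to reach, as a shift and turn from the pose commanded when the call began; what a row does not reach only later rows make up. A row lasts 1/12 s, in which the tool goes at most 41.7 mm and 7.16 degrees, less where a joint would pass 70% of its speed; a pose out of reach is approached as far as the arm can. A call with a gripper value outside its range is refused whole. "grip" is the opening, from 0 (shut) to 1 (fully open), set as the call begins (left out, the last holds). The fingers move at their own pace and stop on an object; "squeeze" is the grip in N (left out, the last holds). Time passes only in rows, so rows that repeat a pose let the fingers close. It gives the time, the measured TCP pose, the force, the opening and the grip force at its end, in the units of the state.
- ctrl.sense(): the state, without advancing time (a new reading comes with each control period).
- ctrl.capture(name): name is "side" or "top" or "wrist"; returns (picture, depth): 420x560x3 uint8, red, green, blue; 420x560 float32, mm along the optical axis (not along the pixel's ray), 0 where there is no reading.
- ctrl.calibration(name): a dict with "fx", "fy", "cx", "cy" (pixels), "k1" (the pictures are not rectified: a ray, as slopes to the right and down, at radius r is drawn at 1 + k1 r^2 times it, then the intrinsics apply), "view" (4x4, takes a point from world to camera coordinates); the wrist camera has in their place "mount" (4x4, takes a point from camera to tool coordinates, whose origin is the TCP and whose axes are the flange's). Camera axes: x right, y down, z forward; pixel columns grow to the right and rows downward; lengths in mm; the calibration is good to about 2 mm. A picture is of the moment at which its call begins: read the wrist's pose just before it. calibration takes no time and is no camera call.
- ctrl.finish_job(): hands the job in; it is judged then, once.
Trained networks look in the newest picture that a camera, given by its name, has taken for a name from the list of things; names that differ only in an ending like _2 or _b are one class to them, and where a whole thing is asked for, a point or a joint stands for the part that bears it (a point fixed in the world has none). Each returns a list of dicts, best first, with "conf" (0 to 1); they miss things now and then, are a little off and sometimes report something else, mostly with a low value. They report only what shows in the picture. A call takes as long as a camera call. They do not tell look-alikes from the thing itself.
- ctrl.search_frame(camera, query): "box" ([left, top, right, bottom] in pixels, round what is visible of it).
- ctrl.place_of(camera, query): "uv" ([column, row] in pixels: a listed point, or the origin of a listed thing).
The state is a dict: "time_s": time; "joints": joint angles; "dq": joint speeds; "tau": joint torques, N m; "eef_pos": TCP position; "ee_rot": TCP orientation; "force": force on the tool from outside, world axes, zero at the start; "wrist_torque": the same for the moment, N m; "grip_width": opening from 0.0 (shut) to 1.0 (fully open); "grip_force": force on a finger pad.
Only numpy, scipy, OpenCV 4.12 (cv2) and the standard library are available. Lean on these libraries where they do the work, as an engineer would, in place of code of your own. Each camera call takes 0.05 s, during which the arm holds its last target. There are 200 camera calls.

### The job

A new guide rail for the bonder's workholder has come in the dark grey carton whose two flaps stand ajar. Fold both flaps back well past upright, then lift the bright rail out and set it flat on the workholder's empty seat, with the free edge of its foot against the low steel fence and its two slots over the two screw holes. Press it squarely against the fence with a steady push of about 10 N (at least 5, at most 18 N) and keep that up for two seconds: finish while still gripping and pressing it, so that the technician can drive the screws, and leave the other things on the bench where they are.

Things in the scene. Friction and masses are not known exactly. Their poses are not given: they have to be found in the camera images.
- carton: Dark grey plastic box, fixed, 156 (its x) by 206 (its y) by 72 mm high, walls 4 mm; foam pad inside, top 12 mm above the bench. Origin: centre of underside. Two flaps close its top. The new rail stands foot down on the pad, its length along the box's y (within 0.06 rad), foot towards the box's +x, web within 7 mm of the box's middle in x, ends 20 mm or more off the walls
- flap_front (a joint): Angle (rad) of the flap hinged on the rim at the carton's x = -77, z = 72 mm: 0 shut (reaching to +x), 1.57 upright, more = folded outwards (stop at 2.7). Starts ajar at 0.5 to 0.9, stays where left (crease friction 0.02 N m). 58 mm deep, 204 long, 3 thick: even shut, the two flaps leave a 38 mm gap between them along the middle
- flap_back (a joint): The same for the flap hinged along the opposite rim, at the carton's x = +77 mm, z = 72 mm: 0 = shut (reaching towards -x), 1.57 = upright, more = folded outwards
- flap_front_edge (a point): Middle of the front flap's free edge, 58 mm from the hinge
- flap_back_edge (a point): Middle of the back flap's free edge, 58 mm from the hinge
- rail: New guide rail, bright aluminium, 0.15 to 0.29 kg, L-section 130 mm long (its y). Foot: x -16 to +16 mm, 8 mm thick, two dark slots at x = +6, y = +-45 mm. Upright web, full length: x -16 to -6 mm (centre -11), z 8 to 42 mm. Origin: centre of the foot's underside, z up; the foot's free edge is at +x. Grip it across the 10 mm web from above, mid-length
- workholder: Fixed bonder workholder: plate 170 (x) by 260 mm (y), top 30 mm above the bench. Origin: centre of underside. On its -x half a like rail is screwed down (web x -50 to -40 mm, top 72 mm above the bench); copper heater block mid-plate (x +-20, y +-32, 8 mm high); clamp pivots at y = +-104 mm (30 x 18, 22 mm high). The +x half is the empty seat, two dark screw holes in it; the rail slides on it with friction of about 0.25
- fence: Fixed steel bar along the +x side of the seat, 12 mm wide, 180 mm long (its y), 10 mm high above the plate. Origin: middle of the lower edge of the face that looks to the seat (the workholder's -x); x points away from the seat, so the rail is pressed towards +x. It does not give
- seat (a point): Where the rail's origin belongs: on the plate top, 16 mm from the fence's face, midway between the screw holes; axes as the workholder's. The rail's axes must match: its +x towards the fence
- driver: Yellow screwdriver lying on the bench beside the workholder's -x side, 160 mm long; leave alone
- dish: Small steel dish of screws, 60 mm across, 14 mm high, on the bench beyond the workholder's +x side; leave alone
- worn_rail: The old rail, dull dark grey, same shape and origin as the new one, standing on its foot at the far edge of the mat; leave alone
- spool: Brass-coloured wire spool, 52 mm across, 30 mm high; leave alone
- bottle: White bottle with a blue cap, 68 mm across, 150 mm high, origin at the centre of its underside; leave alone
- chip_tray: Black chip tray, 100 x 100 x 6 mm; leave alone
- vial: Little jar, 20 mm across and 30 mm high, standing on the foam at the carton's +y end; leave alone
Mind the look-alikes: they are no part of the job. What is meant by the rail is not orange, and is the larger of those in its own colour.

How it is judged (in metres and radians):
On the way, in this order (a step that is already met when the one before it is completed fails the run):
1. both carton flaps folded back past upright, the rail still in the carton (value of joint each of flap_front, flap_back above 1.6 rad and z of rail in the frame of carton below 0.05 m), for 0.2 s.
2. the rail lifted out over the carton's rim (z of rail in the frame of carton above 0.08 m), for 0.05 s.
3. the rail gripped, flat on the seat and pressed against the fence with 5 to 18 N for two seconds (x of rail in the frame of seat between -0.004 and 0.004 m and y of rail in the frame of seat between -0.006 and 0.006 m and z of rail in the frame of seat between -0.003 and 0.003 m and angle between the y axis of rail and the y axis of workholder, either way round below 0.05 rad and angle between rail's own z axis and vertical below 0.07 rad and contact force between rail and fence between 5 and 18 N and contact force between the fingers and rail above 1 N and linear speed of rail below 0.01 m/s), for 2 s.
At the end, for the whole second after the job is handed in: Rail flat on the seat (3 mm, 4 degrees), foot edge against the fence (4 mm, 3 degrees), centred on the screw holes within 6 mm, still gripped, at rest, pressing the fence with 5 to 18 N; both flaps still past upright (over 1.6 rad) (all of step 3 and value of joint each of flap_front, flap_back above 1.6 rad); the arm keeps its last pose, push and grip.
It fails at once if another thing on the bench or in the carton moved more than 25 mm (distance of any of driver, dish, worn_rail, spool, bottle, chip_tray, vial from where it was at the start of the episode above 0.025 m).
It fails at once if a standing thing tipped over (angle between any of dish, worn_rail, spool, bottle, chip_tray, vial's own z axis and vertical above 0.5 rad).
It fails at once if the rail driven against the fence with more than 40 N (contact force between rail and fence above 40 N).
It also fails if it takes over 62 s, if anything falls off the work surface, if the arm or the gripper's body presses on something with over 40 N, if the wrist force passes 120 N, or if a joint passes its speed limit or range.

## Working session

There is one attempt and no reset: what is moved stays moved. The work goes in short steps, Python scripts to look and compute and a tool call to move; the robot and the scene stay as the last step left them, time stands still between calls to the robot, and variables do not carry over. Pictures are saved under pics/ and viewed, at most 10 in all, crops included, and the job is handed in when it is done.

Besides the shell and the picture viewer there is one more tool, called after "Emit:" by a JSON object that holds its "op" and its "data", one argument or row to a line. send_rows: Moves the arm, as the interface text tells. Its arguments: {"type":"object","properties":{"targets":{"type":"array"},"grip":{"type":"number"},"squeeze":{"type":"number"}},"required":["targets"]}

```bash
ls; mkdir -p pics
cat > h.py <<'E'
import numpy as np, cv2
from rig import ctrl
def save(n,im): cv2.imwrite('pics/'+n+'.png',im[:,:,::-1])
def rays(c,uv):
    uv=np.atleast_2d(np.array(uv,float)); K=np.array([[c['fx'],0,c['cx']],[0,c['fy'],c['cy']],[0,0,1]])
    d=(uv-[c['cx'],c['cy']])/[c['fx'],c['fy']]; s=d.copy()
    for _ in range(20): s=d/(1+c['k1']*(s**2).sum(1,keepdims=True))
    return np.c_[s,np.ones(len(s))]
def cam2world(name,c,st=None):
    if name!='wrist': return np.linalg.inv(np.array(c['view']))
    from scipy.spatial.transform import Rotation as R
    T=np.eye(4); q=st['ee_rot']; T[:3,:3]=R.from_quat([q[1],q[2],q[3],q[0]]).as_matrix(); T[:3,3]=st['eef_pos']
    return T@np.array(c['mount'])
def world(T,r,depth): # points at depth
    p=r*np.atleast_1d(depth)[:,None]; return p@T[:3,:3].T+T[:3,3]
def onplane(T,r,z):
    d=r@T[:3,:3].T; return T[:3,3]+d*((z-T[2,3])/d[:,2])[:,None]
def cloud(T,c,dep):
    v,u=np.mgrid[:dep.shape[0],:dep.shape[1]]
    P=world(T,rays(c,np.c_[u.ravel(),v.ravel()]),dep.ravel()).reshape(*dep.shape,3)
    P[dep==0]=np.nan; return P
E
python3 - <<'E'
from h import *
print(ctrl.sense())
for n in ['top','side']:
    im,d=ctrl.capture(n); save(n+'0',im); np.save(n+'0.npy',d)
    c=ctrl.calibration(n); T=cam2world(n,c); print(n,T[:3,3].round(),T[:3,2].round(2),c['fx'],c['k1'])
    for q in ['carton','workholder','fence','seat','rail','flap_front_edge','flap_back_edge','vial','driver','dish','worn_rail','spool','bottle','chip_tray']:
        r=ctrl.place_of(n,q); 
        for k in r[:3]:
            u,v=map(int,k['uv']); 
            z=d[min(max(v,0),419),min(max(u,0),559)]
            print(q,round(k['conf'],2),np.round(k['uv']),world(T,rays(c,[k['uv']]),z).round() if z>0 else None)
E
```

```text
pics
{'time_s': 0.0, 'joints': array([-1.39538555e+00,  3.13430977e-01,  1.49844153e+00, -2.22496476e-05,
        1.33099916e+00, -2.23395821e-01]), 'dq': array([-8.92658954e-04, -3.92247639e-04, -1.01732814e-03, -5.40564723e-04,
        8.89749242e-05, -2.58862426e-04]), 'tau': array([ 1.15076720e-03, -4.12276375e+01, -2.59739202e+01, -1.17862696e-04,
        4.20832264e-03,  9.24959778e-06]), 'eef_pos': array([ 203.80643451, -483.5439778 ,  230.74313556]), 'ee_rot': array([-6.39581719e-04,  9.80184224e-01,  1.98087045e-01,  4.54020489e-06]), 'force': array([-0.01574606,  0.58684428,  0.13800361]), 'wrist_torque': array([ 0.03941258,  0.00068316, -0.04503391]), 'grip_force': 0.0, 'grip_width': 1.0046058609164603}
top [ 421.  -22. 1067.] [ 0.17  0.02 -0.99] 388.9086637102155 -0.07886264203269407
carton 0.72 [200. 243.] [[501. 211.  10.]]
workholder 0.78 [348. 217.] [[ 561. -191.   36.]]
workholder 0.66 [200. 243.] [[500. 212.  12.]]
fence 0.58 [347. 194.] [[ 626. -192.   28.]]
seat 0.56 [347. 200.] [[ 608. -191.   28.]]
seat 0.21 [193. 245.] [[494. 230.  15.]]
rail 0.88 [218. 178.] [
[... 855 characters left out ...]
[[ 630. -170.   38.]]
seat 0.6 [300. 191.] [[ 613. -192.   27.]]
rail 0.86 [271. 274.] [[512. 251.  56.]]
rail 0.84 [193. 282.] [[728. 327.   6.]]
rail 0.71 [286. 187.] [[ 677. -210.   15.]]
flap_front_edge 0.55 [285. 255.] [[512. 162.  49.]]
flap_back_edge 0.62 [261. 251.] [[549. 230. 110.]]
vial 0.43 [329. 164.] [[ 587. -443.    8.]]
driver 0.56 [346. 204.] [[ 444. -212.   -1.]]
dish 0.46 [284. 188.] [[ 685. -206.   15.]]
dish 0.25 [297. 191.] [[ 621. -186.   28.]]
worn_rail 0.52 [241. 206.] [[766. -27.  28.]]
spool 0.42 [271. 178.] [[ 749. -228.   31.]]
bottle 0.71 [234. 352.] [[486. 501.  51.]]
bottle 0.71 [326. 162.] [[ 602. -451.   11.]]
chip_tray 0.88 [328. 163.] [[ 597. -454.    6.]]
```

Run:
```python
import cv2
a=cv2.imread('pics/top0.png')[120:330,90:470]; cv2.imwrite('pics/top0c.png',cv2.resize(a,None,fx=2.1,fy=2.1,interpolation=cv2.INTER_CUBIC))
```

```text
(no output)
```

View pics/top0c.png

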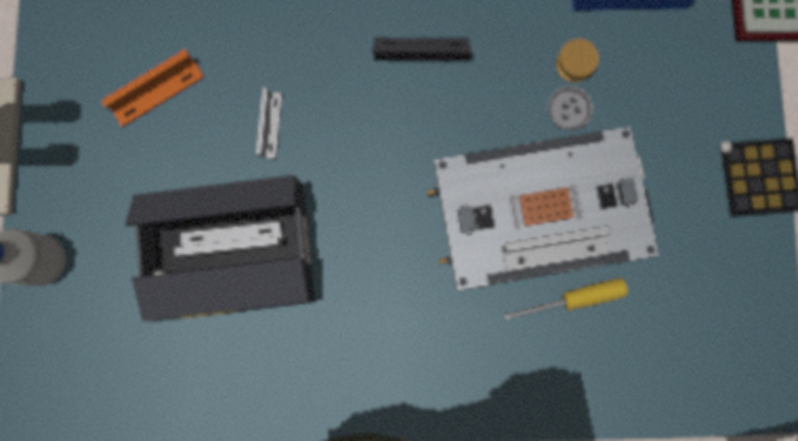

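View pics/side0.png

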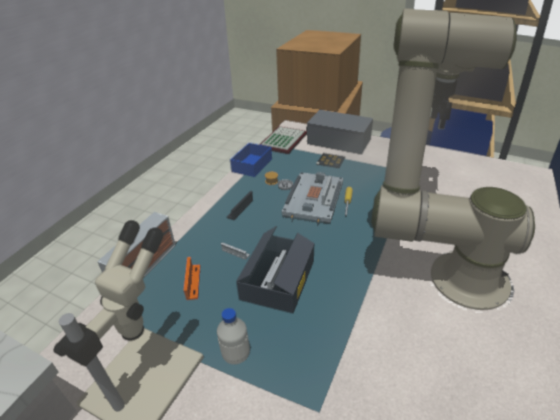

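The top view shows the carton at left, around crop (220,250), with the bright rail inside and its slots on the upper (+x) side. The workholder is at crop (550,210), with its empty seat and dark fence at the top (+x). The small bright rail at (268,122) and the orange one are look-alikes.

Run:
```python
from h import *
print(np.round(ctrl.calibration('wrist')['mount'],2), ctrl.calibration('wrist')['fx'])
for n in ['top','side']:
    d=np.load(n+'0.npy'); c=ctrl.calibration(n); T=cam2world(n,c); P=cloud(T,c,d).reshape(-1,3)
    def box(lo,hi): return P[np.all((P>lo)&(P<hi),1)]
    Q=box([380,60,64],[640,340,150]); print(n,'carton',len(Q),cv2.minAreaRect(Q[:,:2].astype(np.float32)),np.percentile(Q,[1,50,99],0).round())
    Q=box([420,-360,24],[680,-40,34]); print('wh',len(Q),cv2.minAreaRect(Q[:,:2].astype(np.float32)),Q.mean(0).round(1))
    for x0 in (400,520): # flap profile
        Q=box([x0,120,64],[x0+120,300,150]); 
        for z in range(66,130,8):
            q=Q[(Q[:,2]>z)&(Q[:,2]<z+8)]
            if len(q)>5: print(x0,z+4,len(q),np.median(q,0).round())
```

```text
[[  -0.     -0.96   -0.28   72.52]
 [   1.     -0.      0.      0.51]
 [  -0.     -0.28    0.96 -142.59]
 [   0.      0.      0.      1.  ]] 339.5083237542057
top carton 3077 ((510.2936706542969, 213.35533142089844), (158.77528381347656, 207.0332794189453), 6.446074485778809) [[427. 107.  69.]
 [479. 210.  91.]
 [592. 317. 115.]]
wh 4161 ((536.3663330078125, -194.63006591796875), (215.9230194091797, 277.48846435546875), 8.661005973815918) [ 562.  -194.2   30.2]
400 70 14 [430. 232.  73.]
400 78 340 [439. 206.  78.]
400 86 431 [452. 210.  86.]
400 94 430 [466. 210.  94.]
400 102 317 [479. 211. 101.]
520 70 11 [586. 144.  72.]
520 78 167 [586. 209.  79.]
520 86 196 [578. 214.  86.]
520 94 207 [569. 208.  95.]
520 102 197 [560. 209. 102.]
520 110 224 [550. 215. 110.]
520 118 50 [549. 190. 115.]
side carton 2065 ((512.0972900390625, 214.54782104492188), (159.2047119140625, 210.92034912109375), 6.164506912231445) [[427. 111.  65.]
 [472. 231.  88.]
 [591. 323. 114.]]
wh 1286 ((536.5158081054688, -189.79534912109375), (212.69155883789062, 280.70465087890625), 8.666351318359375) [ 559.5 -168.4   30.5]
400 70 40 [432. 223.  70.]
400 78 258 [439. 218.  78.]
400 86 298 [453. 222.  86.]
400 94 316 [468. 218.  94.]
400 102 194 [480. 217. 101.]
520 70 9 [569. 121.  73.]
520 78 65 [587. 211.  78.]
520 86 78 [579. 220.  85.]
520 94 80 [571. 218.  94.]
520 102 83 [562. 209. 102.]
520 110 112 [550. 229. 111.]
520 118 23 [550. 182. 115.]
```

Emit:
{"op": "send_rows", "data": {
  "targets": [
    {"offset": [0,4,2],"spin": 0.1},
    {"offset": [0,8,4],"spin": 0.22},
    {"offset": [1,12,6],"spin": 0.34},
    {"offset": [2,16,8],"spin": 0.46},
    {"offset": [4,20,9],"spin": 0.58},
    {"offset": [6,24,10],"spin": 0.7},
    {"offset": [8,28,11],"spin": 0.82},
    {"offset": [10,31,12],"spin": 0.94}
  ],
  "grip": 1
}}

```text
time_s: 2.17
eef_pos: [293.1, -190.0, 346.5]
ee_rot: [0.0, 0.783, 0.622, 0.0]
force: [1.2, -1.5, 1.1]
grip_width: 0.999
grip_force: 0.0
```

Emit:
{"op": "send_rows", "data": {
  "targets": [
    {"offset": [2.5,3.3,0],"spin": 0.1},
    {"offset": [5,6.6,0],"spin": 0.2},
    {"offset": [7,10,0],"spin": 0.3},
    {"offset": [9,13.5,0],"spin": 0.34},
    {"offset": [11,17,0],"spin": 0.34},
    {"offset": [13,20.5,0],"spin": 0.34},
    {"offset": [15,24,0],"spin": 0.34},
    {"offset": [17,27.5,-1],"spin": 0.34}
  ],
  "grip": 0
}}

```text
time_s: 2.83
eef_pos: [464.1, 85.2, 337.3]
ee_rot: [0.001, 0.668, 0.744, 0.001]
force: [0.9, -2.1, 0.1]
grip_width: -0.001
grip_force: 0.0
```

Emit:
{"op": "send_rows", "data": {
  "targets": [
    {"offset": [1.5,3.5,-1]},
    {"offset": [3,7,-2]},
    {"offset": [3.8,9.9,-4]},
    {"offset": [3.8,9.9,-4]},
    {"offset": [3.8,9.9,-4]}
  ]
}}

```text
invalid input
```

Run:
```python
from h import *
st=ctrl.sense(); print(st['time_s'],st['eef_pos'],st['ee_rot'],st['force'],st['grip_width'])
im,d=ctrl.capture('wrist'); save('w1',im); np.save('w1.npy',d)
c=ctrl.calibration('wrist'); T=cam2world('wrist',c,st)
P=cloud(T,c,d); np.save('w1P.npy',P)
for q in ['rail','vial','carton','flap_front_edge','flap_back_edge']:
    for k in ctrl.place_of('wrist',q)[:2]:
        u,v=map(int,k['uv']); print(q,k['conf'],k['uv'],P[min(max(v,0),419),min(max(u,0),559)])
# bright pixels in carton
m=(im.min(2)>120)&(P[...,2]>14)&(P[...,2]<60)&(abs(P[...,0]-511)<60)&(abs(P[...,1]-214)<95)
print(m.sum())
Q=P[m]
for lo,hi in((15,24),(48,60)):
    q=Q[(Q[:,2]>lo)&(Q[:,2]<hi)]
    if len(q)>20: print(lo,len(q),cv2.minAreaRect(q[:,:2].astype(np.float32)),np.median(q,0))
```

```text
2.8333 [464.11501784  85.22755653 337.25652357] [0.00144158 0.66773815 0.74439409 0.00105668] [ 0.85738816 -2.13675048  0.0756597 ] -0.0013606438784623802
rail 0.93 [339.4, 71.9] [520.92591226 208.24574349  52.77744213]
rail 0.64 [448.4, 127.2] [684.60533178 160.01679308   6.5616394 ]
vial 0.51 [397.2, 364.9] [ 696.0393817  -226.8530837     2.90396484]
carton 0.66 [325.3, 71.9] [509.39005278 211.36680755  11.49566684]
flap_front_edge 0.68 [311.3, 56.8] [482.99974354 213.183891   101.62639415]
flap_back_edge 0.91 [376.3, 55.2] [546.14980954 219.3416225  111.32594717]
2434
15 1437 ((535.370849609375, 212.5380096435547), (16.710535049438477, 129.23175048828125), 5.736831188201904) [534.99802509 216.62943667  20.13462853]
48 994 ((516.9456176757812, 210.31024169921875), (10.11418342590332, 128.45631408691406), 5.8950958251953125) [516.58162836 214.88014458  54.01211201]
```

View pics/w1.png

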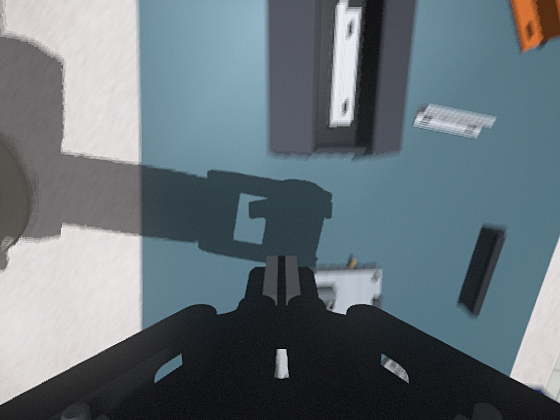

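The wrist view shows the rail in the carton gap at (345,65), with its slots and foot on the right (+x). The web centre is about (517,210), yaw about 0.10 rad. Next I'll enter the gap and sweep the flaps.

Emit:
{"op": "send_rows", "data": {
  "targets": [
    {"offset": [1.5,3.7,-1],"spin": 0},
    {"offset": [3,7.4,-3],"spin": 0},
    {"offset": [4.1,11.3,-5],"spin": 0},
    {"offset": [4.1,11.3,-9],"spin": 0},
    {"offset": [4.1,11.3,-13],"spin": 0},
    {"offset": [4.1,11.3,-17],"spin": 0},
    {"offset": [4.1,11.3,-21],"spin": 0},
    {"offset": [4.1,11.3,-25],"spin": 0}
  ]
}}

```text
time_s: 3.8
eef_pos: [504.3, 194.6, 85.0]
ee_rot: [0.001, 0.669, 0.744, 0.001]
force: [1.5, -0.4, -0.1]
grip_width: 0.002
grip_force: 0.0
```

Emit:
{"op": "send_rows", "data": {
  "targets": [
    {"offset": [0,0,0],"spin": 0},
    {"offset": [-1.2,-0.1,0],"spin": 0},
    {"offset": [-2.6,-0.3,0],"spin": 0},
    {"offset": [-4.0,-0.4,0],"spin": 0},
    {"offset": [-5.4,-0.6,0],"spin": 0},
    {"offset": [-6.8,-0.7,0],"spin": 0},
    {"offset": [-8.0,-0.8,0],"spin": 0},
    {"offset": [-8.6,-0.9,0],"spin": 0}
  ]
}}

```text
time_s: 4.47
eef_pos: [418.5, 186.4, 88.5]
ee_rot: [0.001, 0.668, 0.744, 0.001]
force: [0.2, -1.0, 0.2]
grip_width: -0.005
grip_force: 0.3
```

Emit:
{"op": "send_rows", "data": {
  "targets": [
    {"offset": [0,0,0],"spin": 0},
    {"offset": [0,0,0],"spin": 0},
    {"offset": [3.5,0.4,0],"spin": 0},
    {"offset": [7,0.7,0],"spin": 0},
    {"offset": [9,0.9,0],"spin": 0},
    {"offset": [10.5,1.1,0],"spin": 0},
    {"offset": [12,1.3,0],"spin": 0},
    {"offset": [13.4,1.4,0],"spin": 0}
  ]
}}

```text
time_s: 5.13
eef_pos: [553.4, 200.8, 86.6]
ee_rot: [-0.0, 0.668, 0.744, -0.0]
force: [-24.1, -3.4, 54.8]
grip_width: -0.001
grip_force: 30.9
```

Emit:
{"op": "send_rows", "data": {
  "targets": [
    {"offset": [1.3,0.1,0],"spin": 0},
    {"offset": [2.4,0.3,0],"spin": 0},
    {"offset": [2.9,0.3,0],"spin": 0},
    {"offset": [2.9,0.3,0],"spin": 0},
    {"offset": [2.9,0.3,0],"spin": 0}
  ]
}}

```text
time_s: 5.55
eef_pos: [581.0, 203.7, 85.4]
ee_rot: [-0.0, 0.668, 0.744, -0.0]
force: [-0.4, -0.6, 0.3]
grip_width: -0.002
grip_force: 0.0
```

Run:
```python
from h import *
st=ctrl.sense(); print(st['time_s'],st['eef_pos'],st['force'])
im,d=ctrl.capture('side'); save('s2',im[180:360,160:400])
```

```text
5.55 [581.02439425 203.71573262  85.40879779] [-0.38398467 -0.57070405  0.3131737 ]
```

View pics/s2.png

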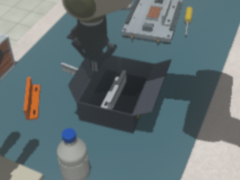

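The side view shows both flaps apparently folded out, with the rail still inside. I'll measure the angles.

Run:
```python
from h import *
for n in ['side','top']:
    im,d=ctrl.capture(n); c=ctrl.calibration(n); T=cam2world(n,c); P=cloud(T,c,d).reshape(-1,3)
    ca=np.array([511,214]); cx=np.array([np.cos(.107),np.sin(.107)]); cy=np.array([-cx[1],cx[0]])
    X=(P[:,:2]-ca)@cx; Y=(P[:,:2]-ca)@cy; Z=P[:,2]
    for s in (-1,1):
      for z in range(60,140,8):
        m=(abs(Y)<98)&(abs(Y)>50)&(Z>z)&(Z<z+8)&(X*s>55)&(X*s<150)
        if m.sum()>4: print(n,s,z+4,m.sum(),np.median(X[m]).round(1))
    print(n,[ (k['conf'],world(T,rays(c,[k['uv']]),d[int(k['uv'][1]),int(k['uv'][0])])) for q in('flap_front_edge','flap_back_edge') for k in ctrl.place_of(n,q)[:1]])
```

```text
side -1 72 81 -77.1
side -1 80 109 -88.7
side -1 88 105 -102.0
side -1 96 105 -114.7
side -1 104 65 -124.2
side 1 64 24 75.1
side 1 72 38 76.9
side 1 80 34 80.8
side 1 88 31 82.9
side 1 96 30 85.0
side 1 104 33 87.6
side 1 112 26 89.7
side 1 120 38 92.3
side 1 128 26 94.6
side [(0.6, array([[389.42835758, 207.99693894,  97.41229315]])), (0.82, array([[603.841619  , 228.32026323, 125.50174421]]))]
top -1 72 66 -80.2
top -1 80 101 -91.0
top -1 88 90 -103.7
top -1 96 100 -115.9
top -1 104 60 -125.9
top 1 64 20 73.0
top 1 72 45 74.5
top 1 80 26 78.3
top 1 88 27 80.5
top 1 96 29 82.8
top 1 104 32 85.3
top 1 112 29 87.8
top 1 120 31 89.9
top 1 128 36 92.7
top [(0.66, array([[401.84250989, 123.69101299, 446.20010426]])), (0.55, array([[ 627.11896957, -186.30666423,   31.43168053]]))]
```

Emit:
{"op": "send_rows", "data": {
  "targets": [
    {"offset": [0.7,0.1,0],"spin": 0},
    {"offset": [1.5,0.2,0],"spin": 0},
    {"offset": [2.0,0.2,0],"spin": 0},
    {"offset": [2.0,0.2,0],"spin": 0},
    {"offset": [1.5,0.2,4],"spin": 0},
    {"offset": [-1,0.2,8],"spin": 0},
    {"offset": [-4,0,12],"spin": 0},
    {"offset": [-6.4,-0.2,15],"spin": 0}
  ]
}}

```text
time_s: 6.57
eef_pos: [522.6, 202.4, 228.9]
ee_rot: [0.0, 0.668, 0.744, 0.0]
force: [0.4, -0.7, 0.3]
grip_width: 0.0
grip_force: 0.0
```

Emit:
{"op": "send_rows", "data": {
  "targets": [
    {"offset": [0,0,0],"spin": 0},
    {"offset": [0,0,0],"spin": 0},
    {"offset": [0,0,0],"spin": 0}
  ],
  "grip": 0.55
}}

```text
time_s: 6.82
eef_pos: [523.6, 202.4, 227.0]
ee_rot: [-0.0, 0.668, 0.744, -0.0]
force: [0.0, -1.2, -1.0]
grip_width: 0.42
grip_force: 0.0
```

```bash
cat >> h.py <<'E'
def railfit(P,im,c0,zb,r=80):
    m=(im.min(2)>110)&(abs(P[...,0]-c0[0])<r)&(abs(P[...,1]-c0[1])<r+20)
    for lo,hi in((4,12),(34,48)):
        q=P[m&(P[...,2]>zb+lo)&(P[...,2]<zb+hi)]
        if len(q)>30: print(lo,len(q),[np.round(x,1) for x in cv2.minAreaRect(q[:,:2].astype(np.float32))],np.median(q,0).round(1))
E
python3 - <<'E'
from h import *
st=ctrl.sense(); q=st['ee_rot']; print(st['time_s'],st['eef_pos'],st['force'],st['grip_width'],'yangle',np.pi/2-0,2*np.arctan2(q[2],q[1])-np.pi/2)
im,d=ctrl.capture('wrist'); save('w3',im); c=ctrl.calibration('wrist'); T=cam2world('wrist',c,st); P=cloud(T,c,d)
railfit(P,im,(520,212),12,45)
im,d=ctrl.capture('top'); c=ctrl.calibration('top'); T=cam2world('top',c); P=cloud(T,c,d).reshape(-1,3)
cx=np.array([np.cos(.107),np.sin(.107)]); cy=np.array([-cx[1],cx[0]]); X=(P[:,:2]-[511,214])@cx; Y=(P[:,:2]-[511,214])@cy; Z=P[:,2]
for s in (-1,1):
  for z in (80,96,112):
    m=(abs(Y)<98)&(abs(Y)>50)&(Z>z)&(Z<z+8)&(X*s>55)&(X*s<150)
    if m.sum()>4: print(s,z+4,m.sum(),np.median(X[m]).round(1))
E
```

```text
6.8167 [523.60287955 202.42843544 227.01554128] [ 0.03329793 -1.23919778 -1.02838755] 0.420317090990455 yangle 1.5707963267948966 0.10793575013164247
4 1899 [array([533.3, 212.7]), array([ 21.3, 127.5]), np.float64(6.1)] [531.7 229.8  20. ]
34 1096 [array([516.6, 210.7]), array([ 10.5, 127.8]), np.float64(5.7)] [514.4 234.1  53.9]
-1 84 95 -96.5
-1 100 95 -123.0
1 84 83 91.9
1 100 84 115.0
```

View pics/w3.png

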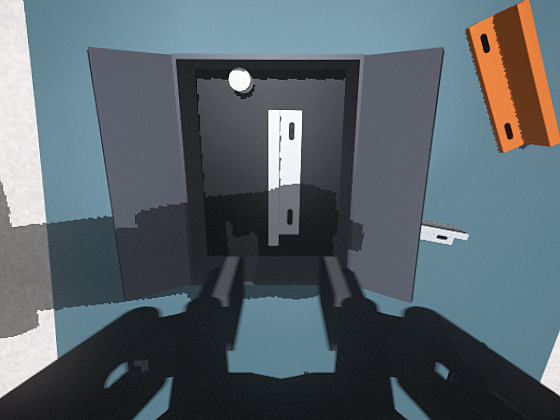

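The view shows both flaps folded flat outward. The rail is at (285,175) with its foot to the right, and the vial is at (240,80), clear of the grasp. I'll descend to the web.

Emit:
{"op": "send_rows", "data": {
  "targets": [
    {"offset": [-0.7,0.8,-3],"spin": 0},
    {"offset": [-0.7,0.8,-6],"spin": 0},
    {"offset": [-0.7,0.8,-9.5],"spin": 0},
    {"offset": [-0.7,0.8,-13],"spin": 0},
    {"offset": [-0.7,0.8,-16],"spin": 0},
    {"offset": [-0.7,0.8,-18],"spin": 0},
    {"offset": [-0.7,0.8,-18],"spin": 0},
    {"offset": [-0.7,0.8,-18],"spin": 0}
  ]
}}

```text
time_s: 7.58
eef_pos: [516.3, 210.3, 46.4]
ee_rot: [-0.001, 0.668, 0.744, -0.001]
force: [0.4, 1.1, 0.0]
grip_width: 0.55
grip_force: 0.0
```

Emit:
{"op": "send_rows", "data": {
  "targets": [
    {"offset": [0.0,0,-1.0],"spin": 0},
    {"offset": [0,0,-1.9],"spin": 0},
    {"offset": [0,0,-1.9],"spin": 0},
    {"offset": [0,0,-1.9],"spin": 0}
  ]
}}

```text
time_s: 7.92
eef_pos: [516.6, 210.5, 28.4]
ee_rot: [-0.0, 0.668, 0.744, -0.0]
force: [-0.1, 0.0, -0.1]
grip_width: 0.554
grip_force: 0.0
```

Emit:
{"op": "send_rows", "data": {
  "targets": [
    {"offset": [0,0,0],"spin": 0},
    {"offset": [0,0,0],"spin": 0},
    {"offset": [0,0,0],"spin": 0},
    {"offset": [0,0,0],"spin": 0},
    {"offset": [0,0,0],"spin": 0},
    {"offset": [0,0,0],"spin": 0}
  ],
  "grip": 0,
  "squeeze": 60
}}

```text
time_s: 8.42
eef_pos: [517.0, 210.6, 29.0]
ee_rot: [0.0, 0.668, 0.744, 0.0]
force: [-0.2, -0.4, 5.0]
grip_width: 0.105
grip_force: 60.5
```

Emit:
{"op": "send_rows", "data": {
  "targets": [
    {"offset": [0,0,1.5],"spin": 0},
    {"offset": [0,0,4],"spin": 0},
    {"offset": [0,0,7.5],"spin": 0},
    {"offset": [0,0,11],"spin": 0},
    {"offset": [0,0,14.5],"spin": 0},
    {"offset": [0,0,18],"spin": 0},
    {"offset": [0,-2,20],"spin": 0},
    {"offset": [0,-5,20],"spin": 0}
  ]
}}

```text
time_s: 9.08
eef_pos: [517.7, 161.7, 232.8]
ee_rot: [0.002, 0.667, 0.745, 0.003]
force: [1.7, -0.5, -0.7]
grip_width: 0.105
grip_force: 59.6
```

Emit:
{"op": "send_rows", "data": {
  "targets": [
    {"offset": [0,-4,0],"spin": 0},
    {"offset": [0,-8,0],"spin": 0},
    {"offset": [0,-12,0],"spin": 0},
    {"offset": [0,-16,0],"spin": 0},
    {"offset": [0,-20,0],"spin": 0},
    {"offset": [0,-24,0],"spin": 0},
    {"offset": [0,-28,0],"spin": 0},
    {"offset": [0,-32,0],"spin": 0}
  ]
}}

```text
time_s: 9.75
eef_pos: [516.0, -161.3, 228.0]
ee_rot: [-0.001, 0.668, 0.744, -0.0]
force: [0.5, 0.1, -2.1]
grip_width: 0.107
grip_force: 59.5
```

Emit:
{"op": "send_rows", "data": {
  "targets": [
    {"offset": [0,-4,0],"spin": 0},
    {"offset": [0,-7,0],"spin": 0},
    {"offset": [0,-10,0],"spin": 0},
    {"offset": [0,-13,0],"spin": 0},
    {"offset": [0,-13,0],"spin": 0},
    {"offset": [0,-13,0],"spin": 0}
  ]
}}

```text
time_s: 10.25
eef_pos: [516.1, -290.5, 227.3]
ee_rot: [-0.001, 0.669, 0.744, 0.0]
force: [-0.8, 1.3, -2.0]
grip_width: 0.102
grip_force: 59.3
```

Run:
```python
from h import *
st=ctrl.sense(); print(st['time_s'],st['eef_pos'],st['ee_rot'],st['force'],st['grip_width'])
im,d=ctrl.capture('wrist'); save('w4',im); c=ctrl.calibration('wrist'); T=cam2world('wrist',c,st); P=cloud(T,c,d); np.save('w4P.npy',P)
for q in ('fence','seat','rail'):
    for k in ctrl.place_of('wrist',q)[:2]:
        u,v=map(int,k['uv']); print(q,k['conf'],k['uv'],P[min(v,419),min(u,559)])
```

```text
10.25 [ 516.06827518 -290.50637013  227.33211028] [-1.02413438e-03  6.68709887e-01  7.43522722e-01  8.39097701e-06] [-0.81995744  1.30403961 -1.99172207] 0.10212982531058841
fence 0.68 [416.3, 89.1] [ 632.506933   -186.1721542    31.56441007]
seat 0.97 [399.6, 89.6] [ 617.20942747 -187.61209292   30.39206904]
rail 0.81 [304.0, 255.9] [ 527.39211842 -283.63546142  219.48116011]
rail 0.3 [215.3, 100.9] [ 443.18666942 -215.11410103   14.24271173]
```

View pics/w4.png

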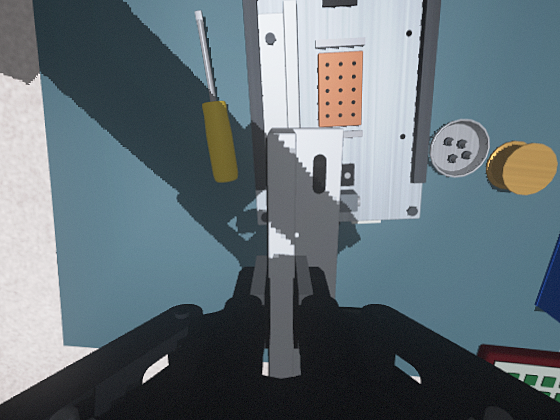

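The view shows the screw holes at (409,33) and (403,136), the fence's inner face near column 420, and the rail in hand with its +y end at row 128. From these I'll work out the shift.

Run:
```python
from h import *
from scipy.spatial.transform import Rotation as R
im=cv2.imread('pics/w4.png'); g=cv2.cvtColor(im,cv2.COLOR_BGR2GRAY); P=np.load('w4P.npy')
st=ctrl.sense(); c=ctrl.calibration('wrist'); T=cam2world('wrist',c,st)
H=[]
for u,v in((409,33),(403,136)):
    w=255-g[v-6:v+7,u-6:u+7].astype(float); w=np.clip(w-np.median(w)-40,0,None); y,x=np.mgrid[v-6:v+7,u-6:u+7]
    uv=[(w*x).sum()/w.sum(),(w*y).sum()/w.sum()]; H.append(onplane(T,rays(c,[uv]),30)[0]); print(uv,H[-1])
H=np.array(H); dv=H[0]-H[1]; print('dist',np.linalg.norm(dv),'yaw',np.arctan2(-dv[0],dv[1]),'mid',H.mean(0))
# fence face: per row, bright->dark transition near col 405-432
E=[]
for v in range(10,170,6):
    row=g[v,400:436].astype(float); u=400+np.argmin(np.diff(cv2.GaussianBlur(row[None],(5,1),1)[0])); E.append([u+.5,v])
p=onplane(T,rays(c,E),30); k=np.polyfit(p[:,1],p[:,0],1)
for _ in range(3):
    r=p[:,0]-np.polyval(k,p[:,1]); m=abs(r)<1.5; k=np.polyfit(p[m,1],p[m,0],1)
print('fence yaw',-np.arctan(k[0]),'x at y mid',np.polyval(k,H[:,1].mean()),m.sum(), 'ztop',np.nanmedian(P[60:160,424,2]))
m=(P[...,0]>430)&(P[...,0]<650)&(abs(P[...,2]-30)<3); print('plate z',np.median(P[m][:,2]))
# rail in tool
Rm=R.from_quat(np.r_[st['ee_rot'][1:],st['ee_rot'][0]]).as_matrix(); q=(P-st['eef_pos'])@Rm
z=P[...,2]
for lo,hi in ((212,223),(248,262)):
    m=(z>lo)&(z<hi)&(abs(P[...,0]-520)<50)&(P[...,1]>-270); a=q[m]; print(lo,m.sum(),a.min(0).round(1),np.percentile(a,[1,99],0).round(1),np.median(a,0).round(1))
print('tool y ang',2*np.arctan2(st['ee_rot'][2],st['ee_rot'][1])-np.pi/2)
```

```text
[np.float64(408.6310073309802), np.float64(32.833288080369265)] [ 616.70956237 -138.07821218   30.        ]
[np.float64(402.27608092026975), np.float64(136.14002380007932)] [ 630.61624712 -227.353511     30.        ]
dist 90.35194995145525 yaw 0.15453111570955114 mid [ 623.66290475 -182.71586159   30.        ]
fence yaw 0.1514348996405961 x at y mid 633.8880547851654 26 ztop 40.294136789355065
plate z 30.106347674692643
212 4593 [15.6 -4.1  5.5] [[17.   6.8  8.5]
 [62.8 27.1 11.8]] [41.6 17.1 10.1]
248 3462 [ 18.1  -5.3 -26.3] [[ 19.   -5.  -25.3]
 [ 62.6   5.3 -20. ]] [ 42.5   0.4 -23.9]
tool y ang 0.10925123792358638
```

Emit:
{"op": "send_rows", "data": {
  "targets": [
    {"offset": [2,2.6,0],"spin": 0.02},
    {"offset": [4,5.2,0],"spin": 0.044},
    {"offset": [6.2,7.8,-2],"spin": 0.044},
    {"offset": [8.2,10.5,-5],"spin": 0.044},
    {"offset": [8.2,10.5,-9],"spin": 0.044},
    {"offset": [8.2,10.5,-12.5],"spin": 0.044},
    {"offset": [8.2,10.5,-12.5],"spin": 0.044},
    {"offset": [8.2,10.5,-12.5],"spin": 0.044}
  ]
}}

```text
time_s: 11.12
eef_pos: [598.3, -183.6, 103.2]
ee_rot: [-0.001, 0.651, 0.759, -0.0]
force: [0.9, -1.6, -0.9]
grip_width: 0.102
grip_force: 59.3
```

Run:
```python
from h import *
st=ctrl.sense(); q=st['ee_rot']; print(st['time_s'],st['eef_pos'],st['force'],st['joints'][5],'yang',2*np.arctan2(q[2],q[1])-np.pi/2)
x=np.array([np.cos(.153),np.sin(.153)]); d=np.array([606.6,-184.3])-st['eef_pos'][:2]; print('along x',d@x,'along y',d@[-x[1],x[0]], 'x,y for 4mm gap',d-4*x,'dz',48-st['eef_pos'][2])
```

```text
11.1167 [ 598.29214888 -183.62952851  103.22662888] [ 0.87027972 -1.64657625 -0.90733494] -0.6376204145550306 yang 0.15289220751344135
along x 8.108619039419732 along y -1.9287870753016798 x,y for 4mm gap [ 4.35457786 -1.28008657] dz -55.226628880962224
```

Emit:
{"op": "send_rows", "data": {
  "targets": [
    {"offset": [0.3,-0.15,-2],"spin": 0},
    {"offset": [0.3,-0.15,-3.8],"spin": 0},
    {"offset": [0.3,-0.15,-4.8],"spin": 0},
    {"offset": [0.3,-0.15,-5.2],"spin": 0},
    {"offset": [0.3,-0.15,-5.2],"spin": 0},
    {"offset": [0.3,-0.15,-5.2],"spin": 0}
  ]
}}

```text
time_s: 11.62
eef_pos: [602.4, -186.4, 53.3]
ee_rot: [0.001, 0.651, 0.759, 0.0]
force: [0.2, 0.0, -1.3]
grip_width: 0.104
grip_force: 59.5
```

Emit:
{"op": "send_rows", "data": {
  "targets": [
    {"offset": [0,0,-0.1],"spin": 0},
    {"offset": [0,0,-0.2],"spin": 0},
    {"offset": [0,0,-0.3],"spin": 0},
    {"offset": [0,0,-0.3],"spin": 0}
  ]
}}

```text
time_s: 11.95
eef_pos: [601.7, -186.0, 48.6]
ee_rot: [0.0, 0.651, 0.759, 0.0]
force: [1.1, 0.9, -2.8]
grip_width: 0.103
grip_force: 59.5
```

Emit:
{"op": "send_rows", "data": {
  "targets": [
    {"offset": [0,0,-0.05],"spin": 0},
    {"offset": [0,0,-0.1],"spin": 0},
    {"offset": [0,0,-0.1],"spin": 0}
  ]
}}

```text
time_s: 12.2
eef_pos: [601.6, -186.0, 47.4]
ee_rot: [-0.0, 0.651, 0.759, -0.0]
force: [-0.2, 0.2, -1.8]
grip_width: 0.106
grip_force: 59.5
```

Emit:
{"op": "send_rows", "data": {
  "targets": [
    {"offset": [0,0,-0.05],"spin": 0},
    {"offset": [0,0,-0.05],"spin": 0},
    {"offset": [0,0,-0.05],"spin": 0}
  ]
}}

```text
time_s: 12.45
eef_pos: [601.7, -186.0, 47.1]
ee_rot: [0.0, 0.651, 0.759, 0.0]
force: [0.6, 0.1, -0.6]
grip_width: 0.1
grip_force: 59.6
```

Emit:
{"op": "send_rows", "data": {
  "targets": [
    {"offset": [0,0,-0.05],"spin": 0},
    {"offset": [0,0,-0.05],"spin": 0},
    {"offset": [0,0,-0.05],"spin": 0}
  ]
}}

```text
time_s: 12.7
eef_pos: [601.9, -186.1, 47.1]
ee_rot: [0.0, 0.651, 0.759, 0.0]
force: [-1.6, 1.1, 5.2]
grip_width: 0.103
grip_force: 60.4
```

Emit:
{"op": "send_rows", "data": {
  "targets": [
    {"offset": [0.1,0.05,0],"spin": 0},
    {"offset": [0.2,0.08,0],"spin": 0},
    {"offset": [0.3,0.1,0],"spin": 0},
    {"offset": [0.3,0.1,0],"spin": 0}
  ]
}}

```text
time_s: 13.03
eef_pos: [604.1, -185.4, 47.1]
ee_rot: [-0.0, 0.651, 0.759, -0.001]
force: [-7.7, -0.7, 7.5]
grip_width: 0.102
grip_force: 61.0
```

Emit:
{"op": "send_rows", "data": {
  "targets": [
    {"offset": [0.05,0.01,0],"spin": 0},
    {"offset": [0.1,0.02,0],"spin": 0},
    {"offset": [0.1,0.02,0],"spin": 0}
  ]
}}

```text
time_s: 13.28
eef_pos: [604.1, -185.4, 47.1]
ee_rot: [-0.001, 0.651, 0.759, -0.001]
force: [-12.8, -2.7, 11.7]
grip_width: 0.103
grip_force: 61.5
```

Emit:
{"op": "send_rows", "data": {
  "targets": [
    {"offset": [0,0,0.05],"spin": 0},
    {"offset": [0,0,0.05],"spin": 0},
    {"offset": [0,0,0.05],"spin": 0}
  ]
}}

```text
time_s: 13.53
eef_pos: [604.2, -185.4, 47.2]
ee_rot: [-0.001, 0.651, 0.759, -0.001]
force: [-11.5, -2.2, 8.2]
grip_width: 0.1
grip_force: 61.0
```

Run:
```python
from h import *
st=ctrl.sense(); q=st['ee_rot']; print(st['time_s'],st['eef_pos'],st['force'],st['wrist_torque'],'yang',2*np.arctan2(q[2],q[1])-np.pi/2)
im,d=ctrl.capture('wrist'); save('w5',im); c=ctrl.calibration('wrist'); T=cam2world('wrist',c,st); P=cloud(T,c,d); np.save('w5P.npy',P)
railfit(P,im,(615,-185),30,40)
im,d=ctrl.capture('top'); c=ctrl.calibration('top'); P=cloud(cam2world('top',c),c,d).reshape(-1,3)
cx=np.array([np.cos(.107),np.sin(.107)]); cy=np.array([-cx[1],cx[0]]); X=(P[:,:2]-[511,214])@cx; Y=(P[:,:2]-[511,214])@cy; Z=P[:,2]
for s in (-1,1):
  for z in (80,96):
    m=(abs(Y)<98)&(Z>z)&(Z<z+8)&(X*s>55)&(X*s<150); print(s,z+4,m.sum(),np.median(X[m]).round(1))
```

```text
13.5333 [ 604.17374728 -185.38329259   47.16251759] [-11.46787056  -2.15113818   8.22755373] [-0.4283895   1.66720236  0.02501622] yang 0.15205143355293282
4 3827 [array([ 620.6, -161. ]), array([25.8, 75.6]), np.float64(7.6)] [ 617.2 -144.8   38.2]
34 2610 [array([ 601.4, -161.8]), array([10.3, 75.6]), np.float64(8.3)] [ 598.6 -140.9   72.1]
-1 84 86 -95.4
-1 100 71 -120.8
1 84 384 92.4
1 100 381 115.2
```

View pics/w5.png

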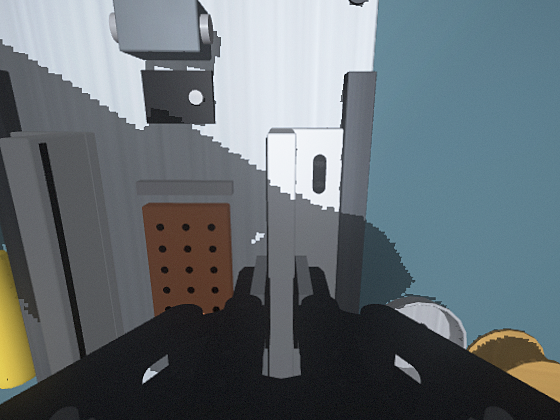

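Run:
```python
from h import *
st=ctrl.sense(); c=ctrl.calibration('wrist'); T=cam2world('wrist',c,st)
y=np.array([-np.sin(.153),np.cos(.153)])
f=onplane(T,rays(c,[[347,72.5],[374,72.5]]),40)[:,:2]; r=onplane(T,rays(c,[[305,128.5],[338,128.5]]),38)[:,:2]
print(f,r,(f@y).mean()-(r@y).mean(), 'rail centre y rel seat (old hole est)',(r@y).mean()-65-np.array([617.7,-183.6])@y)
# slot interior hole?
s=onplane(T,rays(c,[[320,174]]),38)[0,:2]; print('slot y minus hole0 y',(s-[616.7,-138.1])@y,(s-[616.7,-138.1])@[y[1],-y[0]])
```

```text
[[618.57338283 -95.5357777 ]
 [629.42737284 -93.93289746]] [[ 605.59905715 -119.94880184]
 [ 619.73073238 -117.80753979]] 22.13422223428242 rail centre y rel seat (old hole est) -0.266861838172872
slot y minus hole0 y -0.2741793900477713 -1.0580200946057305
```

Emit:
{"op": "send_rows", "data": {
  "targets": [
    {"offset": [0,0,0],"spin": 0},
    {"offset": [0,0,0],"spin": 0},
    {"offset": [0,0,0],"spin": 0},
    {"offset": [0,0,0],"spin": 0}
  ]
}}

```text
time_s: 13.97
eef_pos: [604.2, -185.4, 47.2]
ee_rot: [-0.001, 0.651, 0.759, -0.001]
force: [-10.2, -2.7, 8.1]
grip_width: 0.105
grip_force: 61.0
```

Emit:
{"op": "send_rows", "data": {
  "targets": [
    {"offset": [0,0,0],"spin": 0},
    {"offset": [0,0,0],"spin": 0},
    {"offset": [0,0,0],"spin": 0},
    {"offset": [0,0,0],"spin": 0},
    {"offset": [0,0,0],"spin": 0},
    {"offset": [0,0,0],"spin": 0},
    {"offset": [0,0,0],"spin": 0},
    {"offset": [0,0,0],"spin": 0}
  ]
}}

```text
time_s: 14.63
eef_pos: [604.2, -185.4, 47.2]
ee_rot: [-0.001, 0.651, 0.759, -0.001]
force: [-9.7, -2.8, 9.4]
grip_width: 0.099
grip_force: 61.0
```

Emit:
{"op": "send_rows", "data": {
  "targets": [
    {"offset": [0,0,0],"spin": 0},
    {"offset": [0,0,0],"spin": 0},
    {"offset": [0,0,0],"spin": 0},
    {"offset": [0,0,0],"spin": 0},
    {"offset": [0,0,0],"spin": 0},
    {"offset": [0,0,0],"spin": 0},
    {"offset": [0,0,0],"spin": 0},
    {"offset": [0,0,0],"spin": 0}
  ]
}}

```text
time_s: 15.3
eef_pos: [604.1, -185.4, 47.2]
ee_rot: [-0.001, 0.651, 0.759, -0.001]
force: [-10.1, -2.5, 8.2]
grip_width: 0.105
grip_force: 61.0
```

Emit:
{"op": "send_rows", "data": {
  "targets": [
    {"offset": [0,0,0],"spin": 0},
    {"offset": [0,0,0],"spin": 0},
    {"offset": [0,0,0],"spin": 0},
    {"offset": [0,0,0],"spin": 0},
    {"offset": [0,0,0],"spin": 0},
    {"offset": [0,0,0],"spin": 0},
    {"offset": [0,0,0],"spin": 0},
    {"offset": [0,0,0],"spin": 0}
  ]
}}

```text
time_s: 15.97
eef_pos: [604.2, -185.4, 47.2]
ee_rot: [-0.001, 0.651, 0.759, -0.001]
force: [-10.9, -1.2, 7.9]
grip_width: 0.105
grip_force: 61.0
```

Emit:
{"op": "send_rows", "data": {
  "targets": [
    {"offset": [0,0,0],"spin": 0},
    {"offset": [0,0,0],"spin": 0},
    {"offset": [0,0,0],"spin": 0},
    {"offset": [0,0,0],"spin": 0},
    {"offset": [0,0,0],"spin": 0},
    {"offset": [0,0,0],"spin": 0},
    {"offset": [0,0,0],"spin": 0},
    {"offset": [0,0,0],"spin": 0}
  ]
}}

```text
time_s: 16.63
eef_pos: [604.2, -185.4, 47.2]
ee_rot: [-0.001, 0.651, 0.759, -0.001]
force: [-11.3, -2.6, 8.1]
grip_width: 0.105
grip_force: 61.0
```

```bash
python3 -c "
from rig import ctrl
print(ctrl.finish_job())"
```

```text
the job is handed in; nothing more can be done
None
```

The job is handed in, but no verdict came back: both flaps are folded back to about 2.5 rad, and the rail is on the seat, slots about 1 mm or less from the screw holes by camera, still gripped. The wrist force shows a steady 10–12 N push, held over 2.5 s; the fence itself gets an estimated 8–11 N after plate friction.

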